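# Clear the test nest, fit its cover over the locating pin and hold it down

### The arm

A 6-joint arm with a two-finger parallel gripper is mounted at the origin on a cart in front of the work surface, level with it; the furniture and walls round the work are solid. World frame = base frame: x ahead of the robot, y to its left, z up, the work surface at z = 0. Lengths are in m, angles in rad, forces in N, time in s.
With the tool pointing down it reaches from about 0.375 to 0.9 m from the base axis. Payload 3.1 kg.
Tool frame: the origin (TCP) lies on the centre line of the jaws, within the pads' length; the fingertips stand robot.tip_reach ahead of it and the grasp point (between the pads) is the TCP (robot.tip_reach is the distance from the TCP to the fingertips, in m); z points along the fingers, y is the direction in which the jaws open and shut (so a half turn about z gives the same grasp; the last joint's range is limited). The gripper opens to 87 mm and grips with 3 to 60 N. Pads are 19 mm wide; open, the fingers measure 117 mm over their backs; the gripper's body (75 mm by 190 mm) begins 51 mm behind the grasp point.
Start: joints at [-1.401, 0.527, 1.433, -0, 1.181, -0.178], TCP at [0.213, -0.588, 0.242] pointing down, gripper open.
Joint ranges: [-3.08, 3.08], [-0.75, 2.2], [0.22, 2.44], [-1.43, 4.57], [0, 2.65], [-2.85, 2.85]. Speed limits (rad/s): [2.79, 2.79, 3.14, 3.14, 3.14, 3.14].

### API

Orientations are given as a unit quaternion [x, y, z, w].
In Python, from rig import telemetry, viewer, robot gives the robot as it stands. The module is installed in compiled form; this text tells all that it offers.
- The arm moves only by the tool step_arm, never from a script. Its argument "targets" is a list of rows, each an object of numbers: "dx", "dy", "dz": the shift along the tool's x, y, z in m; "rx", "ry", "rz": the turn, a rotation vector about the tool's x, y, z in degrees. In form: [{"dx": .., "dy": .., "dz": .., "rx": .., "ry": .., "rz": ..}, ...]. A call has exactly 5 rows; each row is the pose to reach, as a shift and turn from the pose measured when the call began, along the tool's axes at that moment; what a row does not reach only later rows make up. A row lasts 1/8 s, in which the tool goes at most 62.5 mm and 10.7 degrees, less where a joint would pass 70% of its speed; a pose out of reach is approached as far as the arm can. A call with a gripper value outside its range is refused whole. "gripper" is the opening, from 0 (shut) to 1 (fully open), set as the call begins (left out, the last holds). The fingers move at their own pace and stop on an object; "force" is the grip in N (left out, the last holds). Time passes only in rows, so rows that repeat a pose let the fingers close, or fill a call up. It gives the time, the measured TCP pose, the force and the opening at its end, in the units of the state.
- telemetry.get_obs(): the state, without advancing time (a new reading comes with each control period).
- viewer.camera(name): name is "scene" or "top" or "wrist"; returns a dict with "img" (400x640x3 uint8, blue, green, red), "depth" (400x640 float32, m along the optical axis (not along the pixel's ray), 0 where there is no reading), "K" (3x3 intrinsics, pixels), "R" (3x3) and "t" (3): a world point X has camera coordinates R X + t. Camera axes: x right, y down, z forward; pixel columns grow to the right and rows downward; lengths in m; the calibration is good to about 2 mm. A picture is of the moment at which its call begins.
- robot.hand_in(): hands the job in, once; it reports no verdict.
The state is a dict: "time": time; "q": joint angles; "joint_velocities": joint speeds; "joint_torque": joint torques, N m; "position": TCP position; "tool_rot": TCP orientation; "ft_force": force on the tool from outside, world axes, zero at the start; "moment": the same for the moment, N m; "grip_width": finger opening in m.
Only numpy, scipy, OpenCV 4.12 (cv2) and the standard library are available. Lean on these libraries where they do the work, as an engineer would, in place of code of your own. Each camera call takes 0.05 s, during which the arm holds its last target.

### The job

Someone has parked the screw pot on the test nest: lift it off by its bail and stand it upright on the bench beside the nest. Then take the cover by its rib, rest its flat underside off-centre on the tip of the nest's locating pin, square with the nest, slide it until it drops over the pin, and press it down against the sprung pad until it is flush on the nest's plate. Finish like that, still gripping the rib and holding the cover down, with the other things on the bench left where they were.

Things in the scene. Friction and masses are not known exactly. Their poses are not given: they have to be found in the camera images.
- nest: test nest, fixed: aluminium plate 130 mm (its x) by 100 mm (its y), top face 20 mm above the bench, a small black connector (17 mm high, to 76 mm from the centre) on its +x end. At its centre stand the locating pin and the sprung pad round it. At the left or right of the bench, turned up to 0.35 rad. Origin: centre of its underside, at bench height; z up
- pin: the fixed steel locating pin at the centre of the nest, 12 mm across, flat tip with a 1.5 mm chamfer. Origin: centre of its foot, level with the nest's top face; the tip is 14 mm above that (34 mm above the bench)
- pad (a joint): sprung grey ring round the pin (outer diameter 56, inner 20 mm), standing 5 mm above the nest's top face when free, so 9 mm below the pin's tip. Value: how far it is pushed down in m; 0 free, 0.005 level with the nest's top face. It starts to give at 5 N and needs 8 N at 0.005, so neither pot nor cover pushes it down by weight
- cover: loose cover, about 0.25 kg, flat on the bench: aluminium plate 90 mm (its x) by 70 mm (its y), 16 mm thick, grip rib on top. Origin: centre of its underside; z up. Either way round fits. The underside is 34 mm above the bench when riding on the pin's tip, 25 mm when dropped over the pin onto the free pad, 20 mm when pressed flush on the nest
- rib (a point): middle of the cover's black grip rib, 40 mm above the cover's underside. The rib runs along the cover's x, 50 mm long, 16 mm wide, its top 54 mm above the underside; a 34 mm wide flange at its foot has its top at 20 mm
- slot (a point): mouth of the pin slot, in the centre of the cover's underside: 16 mm along the cover's x, 24 mm along its y, 16 mm deep, closed and hidden from above. 2 mm of play each way along x, 6 mm along y
- pot: steel screw pot, about 0.18 kg, 62 mm across, rim 64 mm above its foot, with a stiff upright bail: round bar 10 mm thick, straight for 44 mm along the pot's y, its axis 100 mm above the foot. Starts on the nest's sprung pad, foot 25 mm above the bench, hollow foot ring (recess 14 mm deep) over the pin. Origin: centre of the foot's underside; z up
- label_roll: white paper label roll lying flat, 68 mm across, 42 mm high; a bystander. Origin: centre of its underside
- alcohol_bottle: white pump bottle, 58 mm across, 121 mm high; a bystander. Origin: centre of its underside
- kapton_roll: thin tape roll lying flat, 60 mm across, 18 mm high; a bystander. Origin: centre of its underside
- setting_block: small ground steel block 25x40x18 mm, between nest and cover; a bystander. The bench in front of it (toward the robot) is free. Origin: centre of its underside
- cup_lens: small open parts cup, 56 mm across, 27 mm high; a bystander. Origin: centre of its underside
- module_08: small black camera module standing upright, 24x56x53 mm; a bystander. Origin: centre of its underside

How it is judged:
On the way, in this order (a step that is already met when the one before it is completed fails the run):
1. the pot stands upright on the bench beside the nest, released (height (world z) of pot below 0.006 m and angle between pot's own z axis and vertical below 0.12 rad and horizontal distance between pot and nest between 0.08 and 0.4 m and contact force between the fingers and pot below 0.1 N and linear speed of pot below 0.02 m/s), for 0.2 s.
2. the cover rests on the pin's tip with its centre at least 6 mm off the pin (contact force between cover and pin above 0.5 N and horizontal distance between cover and pin between 0.006 and 0.042 m and z of cover in the frame of nest between 0.029 and 0.04 m), for 0.1 s.
At the end, for the whole second after the job is handed in: cover over the pin, square within 0.2 rad, flush within 2 mm, pad pushed down over 3 mm, fingers still gripping the rib (10 mm or more down over it) and bearing on the cover with over 3 N; pot at rest, released, upright on the bench, 80 to 400 mm from the nest's centre (all of step 1 and z of cover in the frame of nest below 0.0222 m and horizontal distance between cover and pin below 0.009 m and angle between cover's own z axis and vertical below 0.06 rad and angle between the x axis of cover and the x axis of nest, either way round below 0.2 rad and value of joint pad above 0.003 m and contact force between the fingers and cover above 3 N and z of the grasp point in the frame of cover below 0.064 m); the arm keeps its last pose, push and grip.
It fails at once if a bystander is moved by more than 30 mm (distance of any of label_roll, alcohol_bottle, kapton_roll, setting_block, cup_lens, module_08 from where it was at the start of the episode above 0.03 m).
It also fails if it takes over 53 s, if anything falls off the work surface, if the arm or the gripper's body presses on something with over 40 N, if the wrist force passes 120 N, or if a joint passes its speed limit or range.

## Working session

There is one attempt and no reset: what is moved stays moved. The work goes in short steps, Python scripts to look and compute and a tool call to move; the robot and the scene stay as the last step left them, time stands still between calls to the robot, and variables do not carry over. Pictures are saved under pics/ and viewed, and the job is handed in when it is done.

Besides the shell and the picture viewer there is one more tool, called after "Request:" as a command line: name --argument value ..., lists and objects as JSON in quotes. step_arm: Moves the arm, as the interface text tells. Its arguments: {"type":"object","properties":{"targets":{"type":"array"},"gripper":{"type":"number"},"force":{"type":"number"}},"required":["targets"]}

```bash
mkdir -p pics
python3 - <<'E'
from rig import telemetry, viewer, robot
import cv2,numpy as np
o=telemetry.get_obs();print(o);print(robot.tip_reach)
for n in ["scene","top"]:
    c=viewer.camera(n);cv2.imwrite(f"pics/{n}0.png",c["img"]);np.savez(f"{n}0.npz",**c)
    print(n,c["K"],c["R"],c["t"])
E
```

```text
{'time': 0.0, 'q': array([-1.40152229e+00,  5.28453349e-01,  1.43393544e+00,  7.85882031e-06,
        1.18135571e+00, -1.78518347e-01]), 'joint_velocities': array([ 0.00059306, -0.00253306,  0.00049234, -0.00110816,  0.00079793,
       -0.00201654]), 'joint_torque': array([ 5.14502881e-04, -4.40036595e+01, -1.76591635e+01,  6.33126847e-02,
        5.82389056e-02, -1.59529527e-04]), 'position': array([ 0.21291381, -0.58687301,  0.24056891]), 'tool_rot': array([ 9.84917809e-01,  1.73019511e-01,  8.60659774e-06, -1.07589431e-03]), 'ft_force': array([-0.10017267, -0.57576968, -0.17760911]), 'moment': array([ 0.02810844, -0.01847311, -0.00451198]), 'grip_width': 0.08704501863744227}
0.019
scene [[452.12175229   0.         320.79458475]
 [  0.         452.12175229 194.66714393]
 [  0.           0.           1.        ]] [[-0.65818492 -0.75285157 -0.00266993]
 [-0.48297743  0.424961   -0.76559843]
 [ 0.57751659 -0.50261582 -0.64331324]] [0.41020277 0.30132739 0.80154329]
top [[482.24028511   0.         322.93186428]
 [  0.         482.24028511 199.6038247 ]
 [  0.           0.           1.        ]] [[-0.02972981 -0.99923351 -0.02546621]
 [-0.98299404  0.0338466  -0.18049133]
 [ 0.18121493  0.01966716 -0.98324684]] [0.06201218 0.57555445 0.8766107 ]
```

View pics/scene0.png

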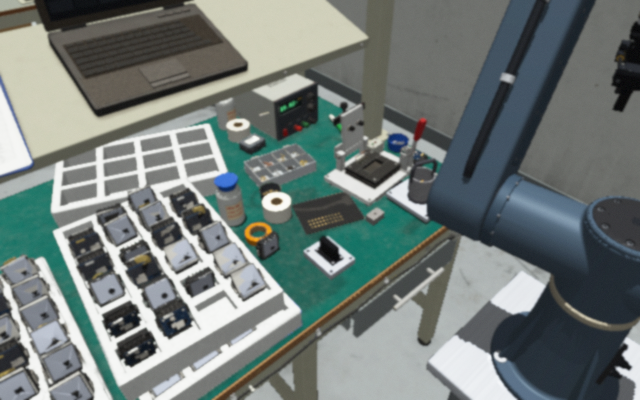

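View pics/top0.png

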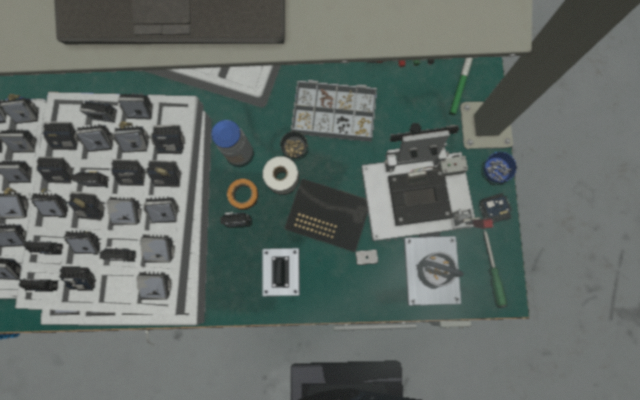

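The top view shows the nest with the pot on it at about (432,270), the cover at (281,272), the setting block at (367,257), the kapton roll at (241,192), the label roll at (280,174) and the module at (236,219). I'll measure these from depth.

```bash
cat > h.py <<'E'
import numpy as np,cv2
def cloud(c):
    K,R,t,d=c["K"],c["R"],c["t"],c["depth"]
    v,u=np.mgrid[0:400,0:640]
    P=np.stack([(u-K[0,2])/K[0,0]*d,(v-K[1,2])/K[1,1]*d,d],-1)
    W=(P-t)@R
    W[d==0]=np.nan
    return W
def rect(pts):
    (cx,cy),(w,h),a=cv2.minAreaRect((pts*1000).astype(np.float32)); return cx,cy,w,h,a
E
python3 - <<'E'
from h import *
c=np.load("top0.npz");W=cloud(c)
np.set_printoptions(precision=3,suppress=True)
def box(u0,u1,v0,v1,z0,z1):
    w=W[v0:v1,u0:u1].reshape(-1,3); m=(w[:,2]>z0)&(w[:,2]<z1); return w[m]
for n,b in dict(nest=(395,470,230,312,.014,.024),covertop=(255,305,240,302,.012,.019),flange=(255,305,240,302,.0185,.023),rib=(255,305,240,302,.045,.065),bail=(405,465,245,295,.105,.14),pot=(405,465,245,295,.07,.1),block=(350,385,245,270,.012,.025),bench=(300,350,260,310,-.02,.02)).items():
    p=box(*b)
    if len(p)<4: print(n,len(p));continue
    print(n,len(p),p.mean(0),np.median(p[:,2]),p.min(0),p.max(0),np.round(rect(p[:,:2]),1))
E
python3 -c "
import cv2
i=cv2.imread('pics/top0.png');cv2.imwrite('pics/topz.png',cv2.resize(i[225:315,250:510],None,fx=3,fy=3,interpolation=2))"
```

```text
nest 2653 [ 0.443 -0.155  0.019] 0.01943234285270235 [ 0.373 -0.213  0.014] [ 0.517 -0.095  0.024] [ 445.3 -153.8  144.4  117.9    0. ]
covertop 1153 [0.443 0.133 0.016] 0.01590390366303051 [0.399 0.098 0.012] [0.489 0.168 0.019] [444.2 133.2  70.2  89.7  89.9]
flange 265 [0.445 0.132 0.02 ] 0.019942076486421385 [0.4   0.099 0.019] [0.489 0.168 0.023] [443.6 133.   68.3  88.8  88.8]
rib 234 [0.444 0.132 0.053] 0.05315197109845338 [0.419 0.124 0.047] [0.468 0.14  0.059] [443.9 132.3  15.5  48.8  89.5]
bail 241 [ 0.438 -0.16   0.126] 0.12754931660256172 [ 0.423 -0.195  0.108] [ 0.452 -0.128  0.132] [ 438.1 -162.    71.2   10.1   70.1]
pot 279 [ 0.438 -0.161  0.084] 0.0866931656783832 [ 0.407 -0.193  0.07 ] [ 0.468 -0.128  0.099] [ 437.9 -162.1   60.8   60.8   28.7]
block 259 [ 0.468 -0.036  0.018] 0.017563783614689615 [ 0.455 -0.056  0.012] [ 0.492 -0.006  0.022] [473.1 -31.2  50.6  35.8  88.4]
bench 2493 [ 0.417  0.047 -0.   ] -0.0003385393935742845 [ 0.368 -0.004 -0.006] [0.466 0.096 0.005] [416.9  46.6  97.9  95.8  88.3]
```

View pics/topz.png

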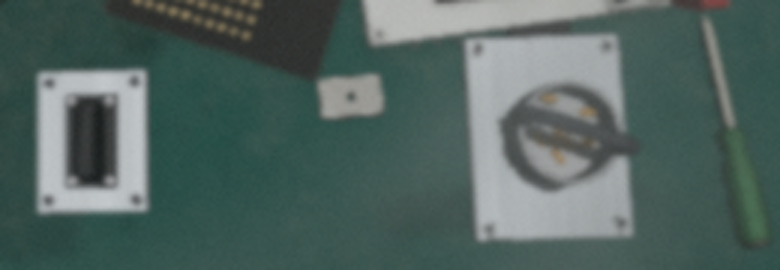

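```bash
cat >> h.py <<'E'
from scipy.spatial.transform import Rotation as Ro
def rel(o,goal,yaw=None):
    """goal xyz world; yaw=angle of tool y axis in world (deg), tool down. returns tool shift & rotvec deg"""
    R0=Ro.from_quat(o["tool_rot"]); d=R0.inv().apply(np.array(goal)-o["position"])
    if yaw is None: return d
    a=np.radians(yaw); y=np.array([np.cos(a),np.sin(a),0]); z=np.array([0,0,-1.]); x=np.cross(y,z)
    best=None
    for s in (1,-1):
        G=Ro.from_matrix(np.stack([s*x,s*y,z],1)); rv=(R0.inv()*G).as_rotvec(degrees=True)
        if best is None or np.linalg.norm(rv)<np.linalg.norm(best): best=rv
    return d,best
E
python3 - <<'E'
from h import *
from rig import telemetry
np.set_printoptions(precision=4,suppress=True)
c=np.load("top0.npz");W=cloud(c);img=c["img"]
def pick(u0,u1,v0,v1,z0,z1,br=0):
    w=W[v0:v1,u0:u1].reshape(-1,3);g=img[v0:v1,u0:u1].min(-1).ravel(); m=(w[:,2]>z0)&(w[:,2]<z1)&(g>br);return w[m]
p=pick(395,470,236,312,.017,.0225,90); print("nest",len(p),np.round(rect(p[:,:2]),1),p.min(0),p.max(0))
# nest edges by line fit: left/right extents per x bin
for side,f in (("ymax",np.max),("ymin",np.min)):
    xs=np.arange(.39,.50,.006);e=[f(p[(abs(p[:,0]-x)<.004),1]) for x in xs];k=np.polyfit(xs,e,1);print(side,np.round(e,3),k,np.degrees(np.arctan(k[0])),np.polyval(k,.445))
p=pick(405,465,245,295,.122,.14);m=p.mean(0);u,s,vt=np.linalg.svd(p[:,:2]-m[:2]);q=(p[:,:2]-m[:2])@vt[0]
print("bail",m,p[:,2].max(),np.degrees(np.arctan2(vt[0][1],vt[0][0])),q.min(),q.max())
for n,b in dict(fixture=(365,480,125,236),btw=(460,525,190,310)).items():
    w=W[b[2]:b[3],b[0]:b[1]].reshape(-1,3);print(n,np.nanmin(w,0),np.nanmax(w,0))
o=telemetry.get_obs()
E
```

```text
nest 2130 [ 439.4 -153.7  132.7  117.4    0.1] [ 0.3731 -0.2124  0.017 ] [ 0.5057 -0.0949  0.0225]
ymax [-0.113 -0.114 -0.114 -0.113 -0.113 -0.113 -0.112 -0.112 -0.112 -0.113
 -0.113 -0.114 -0.114 -0.113 -0.113 -0.113 -0.114 -0.112 -0.112] [ 0.0046 -0.115 ] 0.2607215522989108 -0.1129837651225614
ymin [-0.211 -0.212 -0.212 -0.211 -0.211 -0.212 -0.211 -0.135 -0.211 -0.212
 -0.212 -0.211 -0.211 -0.212 -0.212 -0.211 -0.211 -0.212 -0.211] [-0.043  -0.1884] -2.461462859244479 -0.20751624398107305
bail [ 0.438  -0.1613  0.1279] 0.13206456803718938 70.43970602694407 -0.03133282654239839 0.02859554174946793
fixture [ 0.5019 -0.2816 -0.0066] [ 0.7431 -0.0378  0.2075]
btw [ 0.3581 -0.6641 -0.7601] [ 0.7369 -0.1893  0.1863]
```

Run:
```python
from h import *
from rig import telemetry
np.set_printoptions(precision=4,suppress=True)
c=np.load("top0.npz");W=cloud(c).reshape(-1,3)
for x in np.arange(.5,.72,.02):
    print(round(x,2),[round(float(np.max(W[(abs(W[:,0]-x)<.01)&(abs(W[:,1]-y)<.02),2],initial=-1)),3) for y in (-.3,-.26,-.22,-.18,-.14,-.1,-.06,-.02,.02)])
o=telemetry.get_obs();print(rel(o,[.438,-.1615,.23],70.4-90))
```

```text
0.5 [0.004, 0.014, 0.186, 0.025, 0.027, 0.027, 0.03, 0.013, 0.014]
0.52 [0.013, 0.024, 0.186, 0.114, 0.047, 0.048, 0.028, 0.014, 0.014]
0.54 [0.025, 0.022, 0.103, 0.106, 0.05, 0.051, 0.028, 0.014, 0.015]
0.56 [0.024, 0.026, 0.046, 0.051, 0.051, 0.05, 0.029, 0.015, 0.015]
0.58 [0.023, 0.026, 0.028, 0.05, 0.038, 0.05, 0.028, 0.014, 0.015]
0.6 [0.032, 0.027, 0.028, 0.052, 0.053, 0.05, 0.028, 0.015, 0.014]
0.62 [0.031, 0.024, 0.062, 0.062, 0.057, 0.051, 0.028, 0.026, 0.012]
0.64 [0.028, 0.032, 0.066, 0.142, 0.151, 0.18, 0.078, 0.026, 0.007]
0.66 [0.032, 0.004, 0.06, 0.181, 0.206, 0.207, 0.178, 0.025, 0.005]
0.68 [0.008, 0.006, 0.024, 0.178, 0.202, 0.205, 0.004, 0.004, 0.006]
0.7 [0.482, 0.481, 0.004, -1.0, -1.0, 0.004, 0.033, 0.035, 0.003]
(array([ 0.3566, -0.3232,  0.0114]), array([ -0.0953,  -0.0694, -50.4735]))
```

Run:
```python
from h import *
np.set_printoptions(precision=3,suppress=True)
c=np.load("top0.npz");W=cloud(c)
m=(W[...,2]>.07)&(W[...,0]<.6)&(W[...,1]<-.17)&(W[...,0]>.47)&(W[...,1]>-.35)
p=W[m];
for lo in np.arange(.07,.2,.02):
    q=p[(p[:,2]>=lo)&(p[:,2]<lo+.02)]
    if len(q):print("top",lo,len(q),q.min(0),q.max(0))
c=np.load("scene0.npz");W=cloud(c)
m=(W[...,2]>.07)&(W[...,0]<.6)&(W[...,1]<-.17)&(W[...,0]>.45)&(W[...,1]>-.35)
p=W[m];
for lo in np.arange(.07,.2,.02):
    q=p[(p[:,2]>=lo)&(p[:,2]<lo+.02)]
    if len(q):print("scene",lo,len(q),q.min(0),q.max(0))
i=cv2.imread('pics/scene0.png');cv2.imwrite('pics/scz.png',cv2.resize(i[95:275,310:470],None,fx=3.3,fy=3.3,interpolation=2))
```

```text
top 0.07 87 [ 0.517 -0.238  0.07 ] [ 0.548 -0.193  0.09 ]
top 0.09000000000000001 148 [ 0.515 -0.238  0.091] [ 0.541 -0.192  0.11 ]
top 0.11000000000000001 11 [ 0.508 -0.223  0.111] [ 0.523 -0.196  0.13 ]
top 0.13 28 [ 0.503 -0.232  0.13 ] [ 0.52  -0.216  0.149]
top 0.15000000000000002 34 [ 0.5   -0.231  0.15 ] [ 0.518 -0.215  0.169]
top 0.17000000000000004 115 [ 0.498 -0.233  0.17 ] [ 0.515 -0.215  0.186]
scene 0.07 136 [ 0.45  -0.241  0.07 ] [ 0.55  -0.171  0.09 ]
scene 0.09000000000000001 80 [ 0.453 -0.237  0.09 ] [ 0.542 -0.173  0.109]
scene 0.11000000000000001 29 [ 0.512 -0.229  0.111] [ 0.526 -0.195  0.13 ]
scene 0.13 47 [ 0.507 -0.232  0.13 ] [ 0.522 -0.214  0.15 ]
scene 0.15000000000000002 58 [ 0.503 -0.237  0.15 ] [ 0.52  -0.214  0.17 ]
scene 0.17000000000000004 59 [ 0.501 -0.232  0.17 ] [ 0.516 -0.214  0.187]
```

View pics/scz.png

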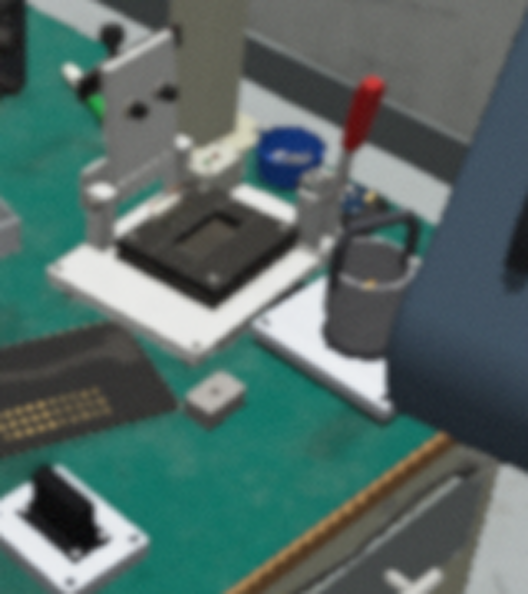

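The top view shows a red toggle handle standing to z≈0.187 at (0.51,−0.223), next to the pot. I'll tilt the gripper 15° about the bail so its body clears that handle, and set the pot down at about (0.41,−0.01).

Request:
step_arm --targets '[{"dx": 0.045, "dy": -0.04, "dz": 0, "rz": -7}, {"dx": 0.089, "dy": -0.081, "dz": 0, "rz": -15}, {"dx": 0.134, "dy": -0.121, "dz": 0, "rz": -23}, {"dx": 0.178, "dy": -0.162, "dz": 0, "rz": -32}, {"dx": 0.223, "dy": -0.202, "dz": 0, "rz": -41}]' --gripper 0.7

```text
invalid input
```

```bash
cat >> h.py <<'E'
def rel2(o,goal,yaw,tilt):
    R0=Ro.from_quat(o["tool_rot"]); d=R0.inv().apply(np.array(goal)-o["position"])
    a=np.radians(yaw); y=np.array([np.cos(a),np.sin(a),0]); z=np.array([0,0,-1.]); x=np.cross(y,z)
    G=Ro.from_matrix(np.stack([x,y,z],1))*Ro.from_euler('x',tilt,degrees=True)
    return np.round(d,4),np.round((R0.inv()*G).as_rotvec(degrees=True),2)
E
python3 - <<'E'
from h import *
from rig import telemetry
o=telemetry.get_obs();print(o["position"],o["q"],o["time"],rel2(o,[.440,-.156,.21],-19.6,-15))
E
```

```text
[ 0.21292658 -0.5869397   0.24065808] [-1.40152685e+00  5.28386224e-01  1.43378479e+00  2.35383121e-05
  1.18141306e+00 -1.78521903e-01] 0.1 (array([ 0.3603, -0.3277,  0.0314]), array([-14.11,   6.54, -50.19]))
```

Every row probably needs all six fields.

Request:
step_arm --targets '[{"dx": 0.045, "dy": -0.04, "dz": 0, "rx": 0, "ry": 0, "rz": -7}, {"dx": 0.089, "dy": -0.081, "dz": 0, "rx": 0, "ry": 0, "rz": -15}, {"dx": 0.134, "dy": -0.121, "dz": 0, "rx": 0, "ry": 0, "rz": -23}, {"dx": 0.178, "dy": -0.162, "dz": 0, "rx": 0, "ry": 0, "rz": -32}, {"dx": 0.223, "dy": -0.202, "dz": 0, "rx": 0, "ry": 0, "rz": -41}]' --gripper 0.7

```text
time: 0.72
position: [0.3542, -0.3191, 0.2409]
tool_rot: [0.861, 0.509, 0.0, -0.001]
ft_force: [0.7, 0.1, 0.8]
grip_width: 0.0614
```

Run:
```python
from h import *
from rig import telemetry
o=telemetry.get_obs();print(o["position"],o["q"],o["time"],rel2(o,[.440,-.156,.21],-19.6,-15))
```

```text
[ 0.35419986 -0.31911574  0.24094072] [-9.68966355e-01  3.30706595e-01  1.79347419e+00  1.22650861e-03
  1.01958886e+00 -4.66685659e-01] 0.725 (array([ 0.1842, -0.0034,  0.0313]), array([-15.04,   1.09,  -9.18]))
```

Request:
step_arm --targets '[{"dx": 0.045, "dy": -0.001, "dz": 0, "rx": 0, "ry": 0, "rz": -3}, {"dx": 0.09, "dy": -0.002, "dz": 0, "rx": -4, "ry": 0, "rz": -5}, {"dx": 0.135, "dy": -0.003, "dz": 0, "rx": -8, "ry": 0, "rz": -7}, {"dx": 0.184, "dy": -0.003, "dz": 0.015, "rx": -12, "ry": 1, "rz": -9.2}, {"dx": 0.184, "dy": -0.003, "dz": 0.031, "rx": -15, "ry": 1.1, "rz": -9.2}]'

```text
time: 1.35
position: [0.4405, -0.1534, 0.2101]
tool_rot: [0.809, 0.574, 0.076, 0.107]
ft_force: [0.1, 0.0, -0.2]
grip_width: 0.061
```

Run:
```python
from h import *
from rig import telemetry,viewer
o=telemetry.get_obs();print(o["position"],o["q"],o["time"],rel2(o,[.440,-.156,.128],-19.6,-15))
for n in ["wrist","top"]:
    c=viewer.camera(n);cv2.imwrite(f"pics/{n}1.png",c["img"]);np.savez(f"{n}1.npz",**c)
```

```text
[ 0.44054025 -0.15337134  0.21007642] [-0.6220541   0.28982272  2.03326579  0.13659263  0.57041298 -0.39112135] 1.35 (array([-0.0027, -0.021 ,  0.0794]), array([ 0.05, -0.11,  0.29]))
```

View pics/wrist1.png

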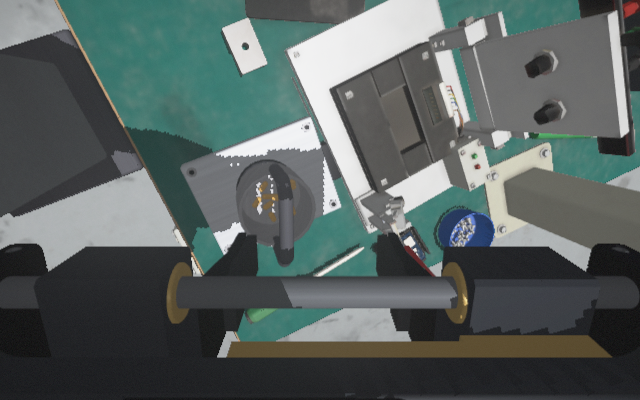

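View pics/top1.png

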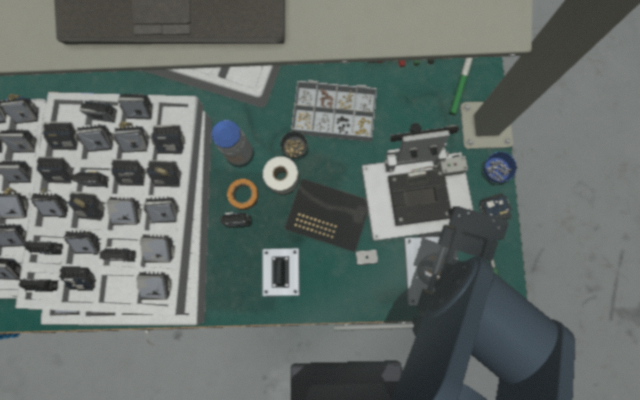

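The wrist view shows the bail at about (282,215), with the finger tips at x≈240 and 395. Next I'll check the bail and nest from wrist depth.

Run:
```python
from h import *
np.set_printoptions(precision=4,suppress=True)
c=np.load("wrist1.npz");W=cloud(c)
w=W[150:275,225:325].reshape(-1,3);p=w[(w[:,2]>.115)&(w[:,2]<.14)]
m=p.mean(0);u,s,vt=np.linalg.svd(p[:,:2]-m[:2],full_matrices=False);q=(p[:,:2]-m[:2])@vt[0]
print(len(p),m,p.min(0),p.max(0),np.degrees(np.arctan2(vt[0][1],vt[0][0])),q.min(),q.max())
p=w[(w[:,2]>.08)&(w[:,2]<.095)];print(len(p),p.min(0),p.max(0),rect(p[:,:2]))
# handle
w=W.reshape(-1,3);p=w[(w[:,2]>.13)&(w[:,2]<.2)&(w[:,0]>.48)&(w[:,0]<.6)&(w[:,1]<-.15)&(w[:,1]>-.3)];print(len(p));
if len(p):print(p.min(0),p.max(0))
```

```text
1271 [ 0.4391 -0.1582  0.1262] [ 0.4235 -0.196   0.1151] [ 0.4524 -0.13    0.1307] -109.84064754008061 -0.030295693250395293 0.039733339624776536
1093 [ 0.4073 -0.1935  0.08  ] [ 0.4686 -0.129   0.0947] (438.1990966796875, -163.14837646484375, 60.5733642578125, 61.4935302734375, 25.071876525878906)
155
[ 0.48   -0.2179  0.1305] [ 0.5192 -0.1562  0.1999]
```

Request:
step_arm --targets '[{"dx": -0.003, "dy": -0.007, "dz": 0.02, "rx": 0, "ry": 0, "rz": 0}, {"dx": -0.003, "dy": -0.012, "dz": 0.04, "rx": 0, "ry": 0, "rz": 0}, {"dx": -0.003, "dy": -0.017, "dz": 0.06, "rx": 0, "ry": 0, "rz": 0}, {"dx": -0.003, "dy": -0.021, "dz": 0.079, "rx": 0, "ry": 0, "rz": 0}, {"dx": -0.003, "dy": -0.021, "dz": 0.079, "rx": 0, "ry": 0, "rz": 0}]'

```text
time: 2.08
position: [0.4366, -0.1569, 0.1259]
tool_rot: [0.81, 0.572, 0.074, 0.102]
ft_force: [-0.3, 0.6, 0.1]
grip_width: 0.0607
```

Request:
step_arm --targets '[{"dx": 0, "dy": 0, "dz": 0, "rx": 0, "ry": 0, "rz": 0}, {"dx": 0, "dy": 0, "dz": 0, "rx": 0, "ry": 0, "rz": 0}, {"dx": 0, "dy": 0, "dz": 0, "rx": 0, "ry": 0, "rz": 0}, {"dx": 0, "dy": 0, "dz": 0, "rx": 0, "ry": 0, "rz": 0}, {"dx": 0, "dy": 0, "dz": 0, "rx": 0, "ry": 0, "rz": 0}]' --gripper 0.0 --force 30

```text
time: 2.7
position: [0.4367, -0.1569, 0.1261]
tool_rot: [0.81, 0.572, 0.074, 0.102]
ft_force: [-0.3, 0.4, -0.2]
grip_width: 0.0187
```

Run:
```python
from h import *
from rig import telemetry
o=telemetry.get_obs();print(o["position"],o["q"],o["time"],o["grip_width"],o["ft_force"])
R0=Ro.from_quat(o["tool_rot"]);print("up 50mm",R0.inv().apply([0,0,.05]),"to place", R0.inv().apply([-.028,.152,0.05]), R0.inv().apply([-.028,.152,-0.023]))
```

```text
[ 0.43668812 -0.15688152  0.12610781] [-0.63445964  0.47513845  2.11681541  0.24335595  0.3166305  -0.5156219 ] 2.7 0.018719705455353175 [-0.25204796  0.38497217 -0.19748732]
up 50mm [ 0.0001433   0.01251122 -0.04840918] to place [ 0.13402321 -0.06235509 -0.06736187] [ 0.13381399 -0.08062148  0.00331553]
```

Request:
step_arm --targets '[{"dx": 0, "dy": 0, "dz": 0, "rx": 0, "ry": 0, "rz": 0}, {"dx": 0, "dy": 0, "dz": 0, "rx": 0, "ry": 0, "rz": 0}, {"dx": 0, "dy": 0.004, "dz": -0.015, "rx": 0, "ry": 0, "rz": 0}, {"dx": 0, "dy": 0.008, "dz": -0.032, "rx": 0, "ry": 0, "rz": 0}, {"dx": 0, "dy": 0.0125, "dz": -0.048, "rx": 0, "ry": 0, "rz": 0}]'

```text
time: 3.32
position: [0.436, -0.1566, 0.1757]
tool_rot: [0.811, 0.572, 0.074, 0.101]
ft_force: [-0.1, -0.4, -1.2]
grip_width: 0.009
```

Run:
```python
from h import *
from rig import telemetry,viewer
np.set_printoptions(precision=4,suppress=True)
o=telemetry.get_obs();print(o["position"],o["q"],o["time"],o["grip_width"],o["ft_force"])
R0=Ro.from_quat(o["tool_rot"])
for f in (.2,.4,.6,.8,1):
    G=Ro.from_euler('z',-65*f,degrees=True)*R0
    print(f,R0.inv().apply(np.array([-.025,.15,0])*f),(R0.inv()*G).as_rotvec(degrees=True))
c=viewer.camera("wrist");cv2.imwrite("pics/wrist2.png",c["img"])
```

```text
[ 0.436  -0.1566  0.1757] [-0.6348  0.3599  2.071   0.1643  0.4766 -0.4306] 3.325 0.009022335411926721 [-0.0537 -0.4098 -1.2343]
0.2 [ 0.0266 -0.0143 -0.0036] [-0.0443 -3.2271 12.593 ]
0.4 [ 0.0532 -0.0286 -0.0071] [-0.0886 -6.4541 25.186 ]
0.6 [ 0.0798 -0.0429 -0.0107] [-0.1329 -9.6812 37.7791]
0.8 [ 0.1064 -0.0572 -0.0143] [ -0.1772 -12.9083  50.3721]
1 [ 0.133  -0.0715 -0.0179] [ -0.2214 -16.1353  62.9651]
```

View pics/wrist2.png

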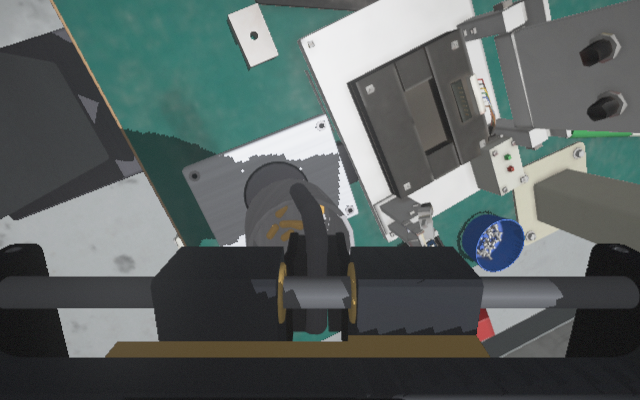

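Request:
step_arm --targets '[{"dx": 0.0186, "dy": -0.01, "dz": -0.0025, "rx": 0, "ry": -2.3, "rz": 8.8}, {"dx": 0.0372, "dy": -0.02, "dz": -0.005, "rx": -0.1, "ry": -4.5, "rz": 17.6}, {"dx": 0.0559, "dy": -0.03, "dz": -0.0075, "rx": -0.1, "ry": -6.8, "rz": 26.4}, {"dx": 0.0745, "dy": -0.04, "dz": -0.01, "rx": -0.1, "ry": -9.0, "rz": 35.3}, {"dx": 0.093, "dy": -0.05, "dz": -0.0125, "rx": -0.2, "ry": -11.3, "rz": 44.1}]'

```text
time: 4.0
position: [0.4203, -0.059, 0.1763]
tool_rot: [0.951, 0.283, 0.037, 0.118]
ft_force: [-0.3, 0.3, -0.7]
grip_width: 0.0091
```

Run:
```python
from h import *
from rig import telemetry,viewer
np.set_printoptions(precision=4,suppress=True)
o=telemetry.get_obs();print(o["position"],o["q"],o["time"],o["grip_width"],o["ft_force"])
R0=Ro.from_quat(o["tool_rot"]);print(R0.as_matrix())
for f in (.5,1):
    G=Ro.from_euler('z',-20*f,degrees=True)*R0
    print(f,R0.inv().apply((np.array([.411,-.008,.14])-o["position"])*f),(R0.inv()*G).as_rotvec(degrees=True))
print(R0.inv().apply([0,0,1]))
```

```text
[ 0.4203 -0.059   0.1763] [-0.2976  0.3465  2.0961 -0.3125  0.5256  0.9518] 4.0 0.009068628782988876 [-0.2558  0.3278 -0.7088]
[[ 0.8369  0.5298  0.1376]
 [ 0.5474 -0.8117 -0.2035]
 [ 0.0038  0.2456 -0.9694]]
0.5 [ 0.01   -0.0276  0.0118] [-0.0385 -2.4564  9.6935]
1 [ 0.02   -0.0553  0.0235] [-0.077  -4.9129 19.3871]
[ 0.0038  0.2456 -0.9694]
```

Request:
step_arm --targets '[{"dx": 0.01, "dy": -0.0276, "dz": 0.0118, "rx": 0, "ry": -2.4, "rz": 9.7}, {"dx": 0.02, "dy": -0.0553, "dz": 0.0235, "rx": 0, "ry": -4.9, "rz": 19.4}, {"dx": 0.02, "dy": -0.0603, "dz": 0.0425, "rx": 0, "ry": -4.9, "rz": 19.4}, {"dx": 0.02, "dy": -0.0623, "dz": 0.0505, "rx": 0, "ry": -4.9, "rz": 19.4}, {"dx": 0.02, "dy": -0.0623, "dz": 0.0505, "rx": 0, "ry": -4.9, "rz": 19.4}]'

```text
time: 4.62
position: [0.4105, -0.008, 0.1116]
tool_rot: [0.986, 0.114, 0.015, 0.122]
ft_force: [-0.2, 0.5, -1.7]
grip_width: 0.009
```

Run:
```python
from h import *
from rig import telemetry,viewer
np.set_printoptions(precision=4,suppress=True)
o=telemetry.get_obs();print(o["position"],o["q"],o["time"],o["grip_width"],o["ft_force"])
R0=Ro.from_quat(o["tool_rot"]);print(R0.as_matrix())
print(R0.inv().apply([0,0,-.01]))
for n in ["scene","top"]:
    c=viewer.camera(n);cv2.imwrite(f"pics/{n}3.png",c["img"][90:330,200:500] if n=="top" else c["img"][90:330,220:480])
    W=cloud(c).reshape(-1,3);p=W[(W[:,2]>.005)&(W[:,2]<.08)&(abs(W[:,0]-.406)<.05)&(abs(W[:,1]+.01)<.05)];print(n,len(p),p.min(0),p.max(0))
    for lo in (0.002,.01,.02,.03,.04,.05,.06):
        q=p[(p[:,2]>lo)&(p[:,2]<lo+.01)]; print(lo,len(q),q.min(0) if len(q) else '',q.max(0) if len(q) else '')
```

```text
[ 0.4105 -0.008   0.1116] [-0.1315  0.5134  2.1122 -0.5143  0.4798  1.663 ] 4.625 0.00895108995207324 [-0.2342  0.5427 -1.7276]
[[ 0.9735  0.2213  0.0575]
 [ 0.2287 -0.9443 -0.2367]
 [ 0.002   0.2435 -0.9699]]
[-0.     -0.0024  0.0097]
scene 723 [ 0.3722 -0.0407  0.0052] [0.4337 0.0232 0.08  ]
0.002 7 [ 0.3729 -0.0232  0.0052] [0.3965 0.0123 0.0119]
0.01 57 [ 0.3813 -0.0232  0.0112] [0.4235 0.0165 0.0199]
0.02 38 [ 0.3775 -0.0363  0.0202] [0.4313 0.0204 0.0298]
0.03 134 [ 0.3756 -0.0407  0.0301] [0.4317 0.0226 0.04  ]
0.04 139 [ 0.3759 -0.0392  0.04  ] [0.4337 0.0231 0.05  ]
0.05 140 [ 0.3765 -0.0379  0.0502] [0.432  0.0232 0.06  ]
0.06 119 [ 0.3722 -0.0399  0.0601] [0.4288 0.0224 0.07  ]
top 10 [ 0.4017 -0.0395  0.072 ] [ 0.4216 -0.0347  0.0789]
0.002 0  
0.01 0  
0.02 0  
0.03 0  
0.04 0  
0.05 0  
0.06 0
```

View pics/scene3.png

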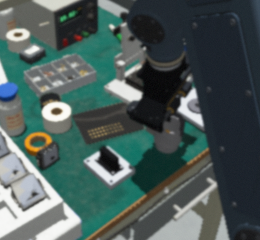

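The pot hangs just above the free bench in front of the setting block. I'll lower it 11 mm.

Request:
step_arm --targets '[{"dx": 0, "dy": -0.001, "dz": 0.004, "rx": 0, "ry": 0, "rz": 0}, {"dx": 0, "dy": -0.0018, "dz": 0.007, "rx": 0, "ry": 0, "rz": 0}, {"dx": 0, "dy": -0.0023, "dz": 0.009, "rx": 0, "ry": 0, "rz": 0}, {"dx": 0, "dy": -0.0027, "dz": 0.0107, "rx": 0, "ry": 0, "rz": 0}, {"dx": 0, "dy": -0.0027, "dz": 0.0107, "rx": 0, "ry": 0, "rz": 0}]'

```text
time: 5.35
position: [0.4112, -0.0082, 0.1013]
tool_rot: [0.986, 0.113, 0.016, 0.122]
ft_force: [0.4, -0.3, -0.9]
grip_width: 0.0089
```

Run:
```python
from h import *
from rig import telemetry,viewer
np.set_printoptions(precision=4,suppress=True)
o=telemetry.get_obs();print(o["position"],o["time"],o["grip_width"],o["ft_force"])
c=viewer.camera("scene");cv2.imwrite("pics/scene4.png",cv2.resize(c["img"][170:280,340:460],None,fx=5,fy=5))
c=viewer.camera("wrist");cv2.imwrite("pics/wrist4.png",c["img"])
```

```text
[ 0.4112 -0.0082  0.1013] 5.35 0.008915431016457814 [ 0.4389 -0.2692 -0.9214]
```

View pics/scene4.png

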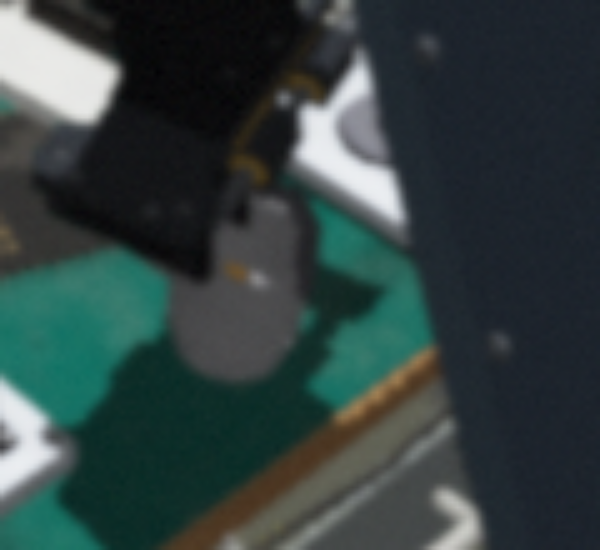

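View pics/wrist4.png

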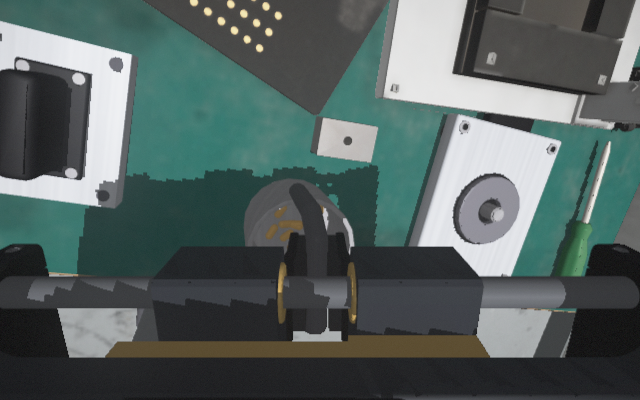

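Request:
step_arm --targets '[{"dx": 0, "dy": -0.0003, "dz": 0.001, "rx": 0, "ry": 0, "rz": 0}, {"dx": 0, "dy": -0.0005, "dz": 0.002, "rx": 0, "ry": 0, "rz": 0}, {"dx": 0, "dy": -0.0006, "dz": 0.0025, "rx": 0, "ry": 0, "rz": 0}, {"dx": 0, "dy": -0.0006, "dz": 0.0025, "rx": 0, "ry": 0, "rz": 0}, {"dx": 0, "dy": -0.0006, "dz": 0.0025, "rx": 0, "ry": 0, "rz": 0}]'

```text
time: 6.08
position: [0.4124, -0.0092, 0.1005]
tool_rot: [0.986, 0.114, 0.018, 0.124]
ft_force: [-0.8, -3.0, 16.5]
grip_width: 0.0089
```

Request:
step_arm --targets '[{"dx": 0, "dy": 0, "dz": 0, "rx": 0, "ry": 0, "rz": 0}, {"dx": 0, "dy": 0, "dz": 0, "rx": 0, "ry": 0, "rz": 0}, {"dx": 0, "dy": 0, "dz": 0, "rx": 0, "ry": 0, "rz": 0}, {"dx": 0, "dy": 0, "dz": 0, "rx": 0, "ry": 0, "rz": 0}, {"dx": 0, "dy": 0, "dz": 0, "rx": 0, "ry": 0, "rz": 0}]' --gripper 0.6

```text
time: 6.7
position: [0.4123, -0.0091, 0.1004]
tool_rot: [0.986, 0.114, 0.017, 0.123]
ft_force: [0.1, 0.3, -0.7]
grip_width: 0.0487
```

Run:
```python
from h import *
from rig import telemetry,viewer
np.set_printoptions(precision=4,suppress=True)
o=telemetry.get_obs();print(o["position"],o["time"],o["grip_width"],o["ft_force"],o["q"])
R0=Ro.from_quat(o["tool_rot"]);print(R0.inv().apply([0,0,.1]),R0.as_matrix())
```

```text
[ 0.4123 -0.0091  0.1004] 6.7 0.04871444759103729 [ 0.0564  0.3466 -0.7379] [-0.1323  0.5418  2.1191 -0.5603  0.4458  1.7123]
[ 0.0006  0.0247 -0.0969] [[ 0.9734  0.2203  0.0623]
 [ 0.2289 -0.9436 -0.2395]
 [ 0.006   0.2473 -0.9689]]
```

Released. I'll retract along the tool axis (bail clearance is ±24 mm), then level the tool.

Request:
step_arm --targets '[{"dx": 0, "dy": 0.004, "dz": -0.025, "rx": 0, "ry": 0, "rz": 0}, {"dx": 0, "dy": 0.01, "dz": -0.05, "rx": 0, "ry": 0, "rz": 0}, {"dx": 0, "dy": 0.017, "dz": -0.075, "rx": 0, "ry": 0, "rz": 0}, {"dx": 0, "dy": 0.025, "dz": -0.11, "rx": 0, "ry": 0, "rz": 0}, {"dx": 0, "dy": 0.03, "dz": -0.13, "rx": 7, "ry": 0, "rz": 0}]'

```text
time: 7.32
position: [0.4101, -0.0046, 0.2348]
tool_rot: [0.991, 0.117, 0.01, 0.061]
ft_force: [1.5, -1.0, -0.9]
grip_width: 0.0521
```

Run:
```python
from h import *
from rig import telemetry,viewer
np.set_printoptions(precision=4,suppress=True)
o=telemetry.get_obs();print(o["position"],o["time"],o["grip_width"],o["ft_force"],o["q"])
c=viewer.camera("wrist");cv2.imwrite("pics/wrist5.png",c["img"]);np.savez("wrist5.npz",**c)
c=viewer.camera("scene");cv2.imwrite("pics/scene5.png",cv2.resize(c["img"][150:300,280:460],None,fx=4,fy=4));np.savez("scene5.npz",**c)
print(rel2(o,[.444,.1325,.15],-90,0))
```

```text
[ 0.4101 -0.0046  0.2348] 7.325 0.05205668875928094 [ 1.4975 -0.9819 -0.89  ] [-0.2066  0.2412  1.9726 -0.1432  0.8739  1.2183]
(array([ 0.0644, -0.135 ,  0.069 ]), array([ 7.05, -1.19, 13.45]))
```

View pics/wrist5.png

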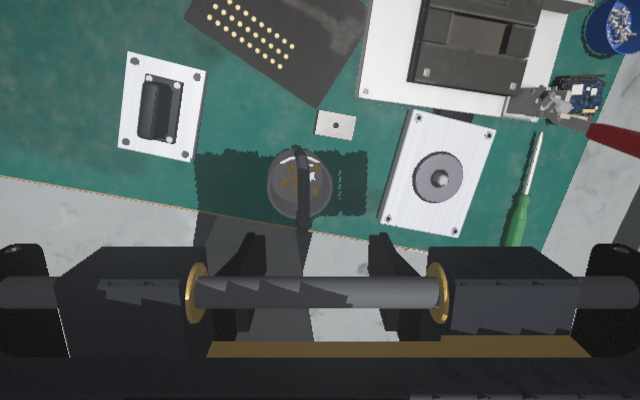

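View pics/scene5.png

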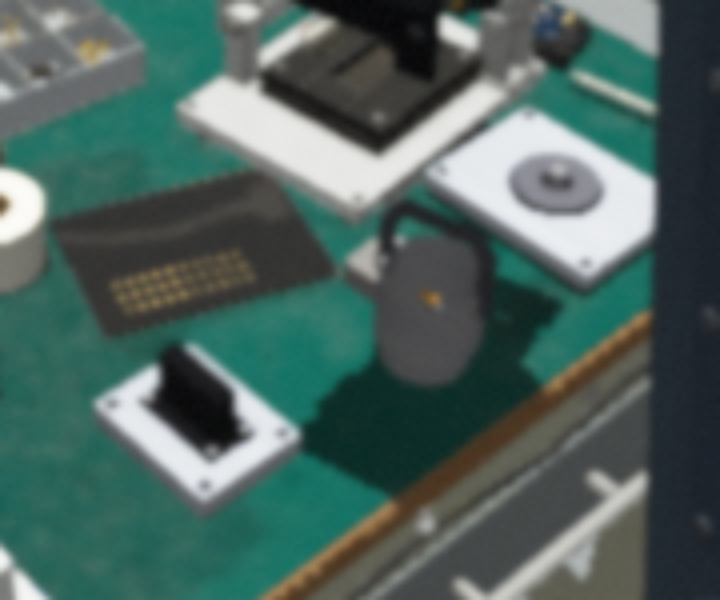

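The pot stands upright at wrist pixel (300,182) and clears the setting block at (335,124). The pin shows at (442,180) and the cover rib at (160,110). I'll measure all of these again.

Run:
```python
from h import *
np.set_printoptions(precision=4,suppress=True)
def ln(p):
    m=p.mean(0);u,s,vt=np.linalg.svd(p[:,:2]-m[:2],full_matrices=False);return np.degrees(np.arctan2(vt[0][1],vt[0][0]))
for n in ("wrist5","scene5"):
    c=np.load(n+".npz");W=cloud(c).reshape(-1,3)
    def s(x,y,rx,ry,z0,z1): return W[(abs(W[:,0]-x)<rx)&(abs(W[:,1]-y)<ry)&(W[:,2]>z0)&(W[:,2]<z1)]
    print(n)
    for k,a in dict(rib=(.444,.132,.04,.02,.047,.065),cover=(.444,.132,.06,.05,.012,.018),pin=(.439,-.162,.02,.02,.031,.04),pad=(.439,-.162,.04,.04,.0225,.029),nest=(.439,-.162,.09,.062,.0175,.0215),bail=(.406,-.01,.05,.05,.085,.12),rim=(.406,-.01,.045,.045,.05,.07),potlow=(.406,-.01,.045,.045,.01,.03)).items():
        p=s(*a)
        if len(p)>3: print(k,len(p),p.mean(0),p.min(0),p.max(0),np.round(rect(p[:,:2]),1),round(ln(p),1), np.median(p[:,2]))
```

```text
wrist5
rib 1145 [0.445  0.1307 0.0524] [0.4194 0.1233 0.0473] [0.4691 0.1402 0.0552] [444.2 131.7  16.7  49.6  89.2] 179.5 0.05265080010534912
cover 4924 [0.4463 0.1317 0.0152] [0.3987 0.0964 0.012 ] [0.4892 0.1676 0.018 ] [443.9 132.   70.7  90.3  89.6] -179.4 0.01520943502421095
pin 84 [ 0.4386 -0.1627  0.0326] [ 0.4329 -0.1682  0.0311] [ 0.4439 -0.1576  0.0344] [ 438.5 -162.7   10.4   11.    64. ] -63.2 0.03257447660698329
pad 1574 [ 0.439  -0.1624  0.024 ] [ 0.4113 -0.1909  0.0225] [ 0.4658 -0.1356  0.0287] [ 438.7 -162.7   54.1   54.6   61.4] -70.1 0.02395474038325532
nest 7778 [ 0.4423 -0.1608  0.019 ] [ 0.3737 -0.2165  0.0175] [ 0.5289 -0.1003  0.0215] [ 451.3 -158.5  155.1  116.2    0.2] -179.7 0.0189753940051776
bail 947 [ 0.4111 -0.0093  0.1009] [ 0.3722 -0.0217  0.0851] [0.4415 0.0014 0.1063] [406.8 -10.5  70.7  10.   13.1] -166.8 0.10258850095880814
rim 900 [ 0.4062 -0.0105  0.0604] [ 0.3754 -0.0411  0.05  ] [0.4415 0.02   0.07  ] [406.6 -10.6  61.3  61.3  52.4] -123.2 0.06236554739956418
potlow 1465 [ 0.4026 -0.0101  0.0193] [ 0.3782 -0.0387  0.0147] [0.4372 0.0203 0.03 
[... 521 characters left out ...]
0253] [ 0.3993 -0.1981  0.0225] [ 0.4781 -0.1221  0.0288] [ 438.8 -160.2   77.7   74.3    2. ] -142.5 0.025546949347692586
nest 784 [ 0.4434 -0.1568  0.02  ] [ 0.3746 -0.2164  0.0175] [ 0.5283 -0.1009  0.0215] [ 451.2 -156.2  115.1  153.4   87.7] 171.9 0.0201902870351608
bail 166 [ 0.4058 -0.0079  0.0997] [ 0.3728 -0.0205  0.0853] [0.4421 0.0035 0.1077] [407.8  -9.4  70.7  11.9  14.1] -165.8 0.10175349692423422
rim 320 [ 0.4084 -0.0064  0.0591] [ 0.3727 -0.0395  0.05  ] [0.4408 0.0224 0.0695] [409.8  -8.1  57.9  64.6  56.5] 139.0 0.05911206558233846
potlow 180 [ 0.4062 -0.0065  0.0228] [ 0.3775 -0.0396  0.0103] [0.4381 0.0221 0.0299] [409.5  -6.8  55.7  62.9  60.1] 127.9 0.023503842556408052
```

Request:
step_arm --targets '[{"dx": 0.008, "dy": -0.03, "dz": 0, "rx": 4, "ry": 0, "rz": 3}, {"dx": 0.024, "dy": -0.06, "dz": 0, "rx": 7, "ry": 0, "rz": 7}, {"dx": 0.04, "dy": -0.09, "dz": 0.01, "rx": 7, "ry": -1.2, "rz": 10}, {"dx": 0.056, "dy": -0.12, "dz": 0.04, "rx": 7, "ry": -1.2, "rz": 13.4}, {"dx": 0.0644, "dy": -0.135, "dz": 0.069, "rx": 7, "ry": -1.2, "rz": 13.4}]'

```text
time: 8.05
position: [0.4482, 0.13, 0.149]
tool_rot: [1.0, -0.003, 0.003, 0.004]
ft_force: [-0.1, -0.3, -0.1]
grip_width: 0.0522
```

Run:
```python
from h import *
from rig import telemetry
np.set_printoptions(precision=4,suppress=True)
o=telemetry.get_obs();print(o["position"],o["time"],o["grip_width"],o["ft_force"],o["q"])
print(rel2(o,[.444,.132,.044],-90,0))
```

```text
[0.4482 0.13   0.149 ] 8.05 0.05221619990627163 [-0.0577 -0.3478 -0.1118] [ 0.0468  0.4695  1.9156 -0.0109  0.75    1.6314]
(array([-0.0049, -0.0028,  0.1049]), array([ 0.41, -0.39, -0.34]))
```

Request:
step_arm --targets '[{"dx": -0.005, "dy": -0.003, "dz": 0.025, "rx": 0.4, "ry": -0.4, "rz": -0.3}, {"dx": -0.005, "dy": -0.003, "dz": 0.05, "rx": 0.4, "ry": -0.4, "rz": -0.3}, {"dx": -0.005, "dy": -0.003, "dz": 0.075, "rx": 0.4, "ry": -0.4, "rz": -0.3}, {"dx": -0.005, "dy": -0.003, "dz": 0.095, "rx": 0.4, "ry": -0.4, "rz": -0.3}, {"dx": -0.005, "dy": -0.003, "dz": 0.1045, "rx": 0.4, "ry": -0.4, "rz": -0.3}]'

```text
time: 8.68
position: [0.4421, 0.1323, 0.0425]
tool_rot: [1.0, -0.0, -0.002, 0.001]
ft_force: [-0.1, -0.0, 0.4]
grip_width: 0.0518
```

Run:
```python
from h import *
from rig import telemetry,viewer
np.set_printoptions(precision=4,suppress=True)
o=telemetry.get_obs();print(o["position"],o["time"],o["grip_width"],o["ft_force"],o["q"])
print(rel2(o,[.444,.132,.044],-90,0))
c=viewer.camera("wrist");cv2.imwrite("pics/wrist6.png",c["img"]);np.savez("wrist6.npz",**c)
```

```text
[0.4421 0.1323 0.0425] 8.675 0.051828102268721796 [-0.0839 -0.0489  0.4484] [ 0.0486  0.685   1.9827 -0.0023  0.478   1.622 ]
(array([ 0.0018,  0.0003, -0.0015]), array([ 0.07,  0.23, -0.03]))
```

View pics/wrist6.png

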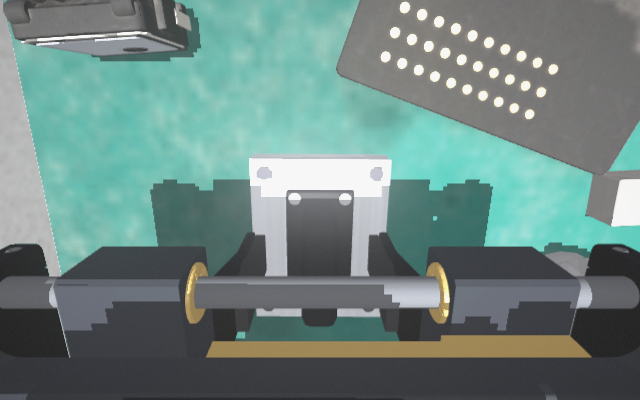

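The fingers straddle the rib evenly, with tips at x≈248 and 382 and the rib at 320. Closing.

Request:
step_arm --targets '[{"dx": 0.0015, "dy": 0, "dz": -0.001, "rx": 0, "ry": 0, "rz": 0}, {"dx": 0.0015, "dy": 0, "dz": -0.001, "rx": 0, "ry": 0, "rz": 0}, {"dx": 0.0015, "dy": 0, "dz": -0.001, "rx": 0, "ry": 0, "rz": 0}, {"dx": 0.0015, "dy": 0, "dz": -0.001, "rx": 0, "ry": 0, "rz": 0}, {"dx": 0.0015, "dy": 0, "dz": -0.001, "rx": 0, "ry": 0, "rz": 0}]' --gripper 0.0 --force 55

```text
time: 9.35
position: [0.4439, 0.1321, 0.0436]
tool_rot: [1.0, -0.0, -0.002, 0.001]
ft_force: [-0.2, -1.7, 3.3]
grip_width: 0.0155
```

Run:
```python
from h import *
from rig import telemetry
np.set_printoptions(precision=4,suppress=True)
o=telemetry.get_obs();print(o["position"],o["time"],o["grip_width"],o["ft_force"],o["q"])
```

```text
[0.4439 0.1321 0.0436] 9.35 0.015525607146922783 [-0.2376 -1.6573  3.3295] [ 0.048   0.6833  1.9785 -0.0023  0.4835  1.6215]
```

Request:
step_arm --targets '[{"dx": 0, "dy": 0, "dz": -0.02, "rx": 0, "ry": 0, "rz": 0}, {"dx": 0, "dy": 0, "dz": -0.055, "rx": 0, "ry": 0, "rz": 0}, {"dx": 0, "dy": 0, "dz": -0.1, "rx": 0, "ry": 0, "rz": 0}, {"dx": 0, "dy": 0, "dz": -0.14, "rx": 0, "ry": 0, "rz": 0}, {"dx": 0, "dy": 0, "dz": -0.145, "rx": 0, "ry": 0, "rz": 0}]'

```text
time: 9.98
position: [0.4458, 0.1325, 0.1907]
tool_rot: [1.0, -0.0, 0.001, 0.0]
ft_force: [0.1, -0.5, -3.7]
grip_width: 0.0155
```

Run:
```python
from h import *
from rig import telemetry,viewer
np.set_printoptions(precision=4,suppress=True)
o=telemetry.get_obs();print(o["position"],o["time"],o["grip_width"],o["ft_force"],o["q"])
print(rel2(o,[.4268,-.1625,.188],-90,0))
c=viewer.camera("scene");cv2.imwrite("pics/scene7.png",c["img"])
c=viewer.camera("wrist");print("campos",-c["R"].T@c["t"]-o["position"])
```

```text
[0.4458 0.1325 0.1907] 9.975 0.015494909857633337 [ 0.1275 -0.461  -3.7464] [ 0.0484  0.3939  1.8788 -0.0013  0.867   1.6207]
(array([-0.0188,  0.295 ,  0.0029]), array([ 0.05, -0.11, -0.04]))
campos [0.0775 0.0004 0.1413]
```

View pics/scene7.png

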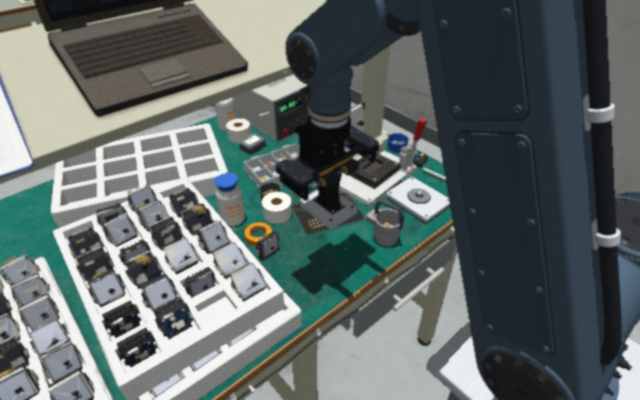

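Request:
step_arm --targets '[{"dx": -0.003, "dy": 0.04, "dz": 0.003, "rx": 0, "ry": 0, "rz": 0}, {"dx": -0.008, "dy": 0.095, "dz": 0.003, "rx": 0, "ry": 0, "rz": 0}, {"dx": -0.013, "dy": 0.15, "dz": 0.003, "rx": 0, "ry": 0, "rz": 0}, {"dx": -0.017, "dy": 0.205, "dz": 0.003, "rx": 0, "ry": 0, "rz": 0}, {"dx": -0.019, "dy": 0.25, "dz": 0.003, "rx": 0, "ry": 0, "rz": 0}]'

```text
time: 10.7
position: [0.4232, -0.119, 0.1837]
tool_rot: [1.0, -0.001, -0.004, -0.001]
ft_force: [1.2, 1.2, -3.9]
grip_width: 0.0158
```

Run:
```python
from h import *
from rig import telemetry,viewer
np.set_printoptions(precision=4,suppress=True)
o=telemetry.get_obs();print(o["position"],o["time"],o["grip_width"],o["ft_force"],o["q"])
print(rel2(o,[.4268,-.1625,.095],-90,0))
```

```text
[ 0.4232 -0.119   0.1837] 10.7 0.015771320830836738 [ 1.2352  1.1738 -3.9316] [-0.5275  0.3801  1.9388 -0.0039  0.8301  1.0479]
(array([0.0044, 0.0436, 0.0886]), array([-0.07,  0.44, -0.11]))
```

Request:
step_arm --targets '[{"dx": 0.004, "dy": 0.03, "dz": 0.01, "rx": 0, "ry": 0.4, "rz": 0}, {"dx": 0.004, "dy": 0.0436, "dz": 0.03, "rx": 0, "ry": 0.4, "rz": 0}, {"dx": 0.004, "dy": 0.0436, "dz": 0.06, "rx": 0, "ry": 0.4, "rz": 0}, {"dx": 0.004, "dy": 0.0436, "dz": 0.085, "rx": 0, "ry": 0.4, "rz": 0}, {"dx": 0.004, "dy": 0.0436, "dz": 0.0886, "rx": 0, "ry": 0.4, "rz": 0}]'

```text
time: 11.32
position: [0.424, -0.1611, 0.0921]
tool_rot: [1.0, -0.001, -0.004, -0.003]
ft_force: [-0.4, -0.2, -3.1]
grip_width: 0.0155
```

Run:
```python
from h import *
from rig import telemetry,viewer
np.set_printoptions(precision=4,suppress=True)
for n in ["wrist","top","scene"]:
    c=viewer.camera(n);cv2.imwrite(f"pics/{n}8.png",c["img"]);np.savez(n+"8.npz",**c)
    W=cloud(c).reshape(-1,3);p=W[(abs(W[:,0]-.427)<.06)&(abs(W[:,1]+.1625)<.05)&(W[:,2]>.058)&(W[:,2]<.069)];print(n,len(p))
    if len(p)>10:print(p.min(0),p.max(0),np.round(rect(p[:,:2]),1),np.median(p[:,2]))
o=telemetry.get_obs();print(o["position"],o["time"],o["grip_width"],o["ft_force"],o["q"])
print(rel2(o,[.4268,-.1625,.085],-90,0))
```

```text
wrist 9860
[ 0.3792 -0.1956  0.058 ] [ 0.4696 -0.1253  0.069 ] [ 424.4 -160.4   70.4   90.3   89.9] 0.06371319053967361
top 0
scene 147
[ 0.4266 -0.161   0.058 ] [ 0.4751 -0.1229  0.069 ] [ 456.  -133.5   32.    57.1   52.6] 0.06670189489129977
[ 0.4262 -0.1623  0.0946] 11.475 0.015755994653533452 [-0.5951  0.9899 -2.9308] [-0.6101  0.5701  1.9749  0.0009  0.5992  0.9619]
(array([0.0006, 0.0002, 0.0096]), array([-0.11,  0.11, -0.11]))
```

View pics/wrist8.png

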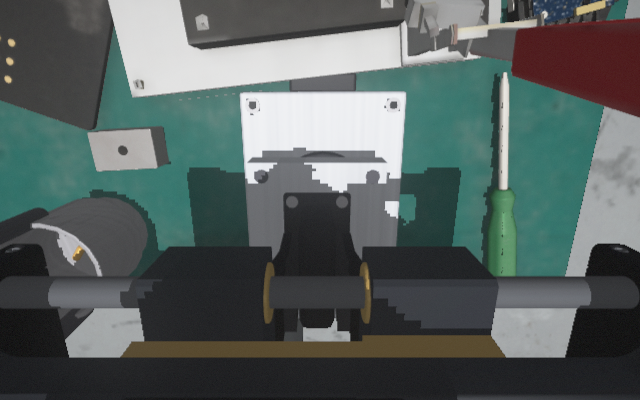

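View pics/top8.png

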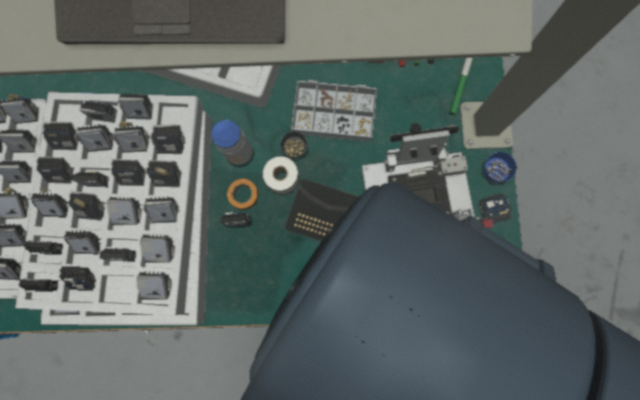

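Request:
step_arm --targets '[{"dx": 0.0006, "dy": 0.0002, "dz": 0.008, "rx": -0.1, "ry": 0.1, "rz": -0.1}, {"dx": 0.0006, "dy": 0.0002, "dz": 0.013, "rx": -0.1, "ry": 0.1, "rz": -0.1}, {"dx": 0.0006, "dy": 0.0002, "dz": 0.0155, "rx": -0.1, "ry": 0.1, "rz": -0.1}, {"dx": 0.0006, "dy": 0.0002, "dz": 0.0165, "rx": -0.1, "ry": 0.1, "rz": -0.1}, {"dx": 0.0006, "dy": 0.0002, "dz": 0.0165, "rx": -0.1, "ry": 0.1, "rz": -0.1}]'

```text
time: 12.1
position: [0.4268, -0.1625, 0.0782]
tool_rot: [1.0, -0.0, 0.0, -0.0]
ft_force: [-0.3, 0.1, -2.7]
grip_width: 0.0157
```

Run:
```python
from h import *
from rig import telemetry
np.set_printoptions(precision=4,suppress=True)
o=telemetry.get_obs();print(o["position"],o["time"],o["grip_width"],o["ft_force"],o["moment"])
print(rel2(o,[.4268,-.1625,.0776],-90,0))
```

```text
[ 0.4268 -0.1625  0.0782] 12.1 0.01574768657124124 [-0.2694  0.0759 -2.6835] [-0.0325  0.0163 -0.0029]
(array([0.    , 0.    , 0.0006]), array([-0.  , -0.  , -0.01]))
```

Request:
step_arm --targets '[{"dx": 0, "dy": 0, "dz": 0.0006, "rx": 0, "ry": 0, "rz": 0}, {"dx": 0, "dy": 0, "dz": 0.0012, "rx": 0, "ry": 0, "rz": 0}, {"dx": 0, "dy": 0, "dz": 0.0015, "rx": 0, "ry": 0, "rz": 0}, {"dx": 0, "dy": 0, "dz": 0.0015, "rx": 0, "ry": 0, "rz": 0}, {"dx": 0, "dy": 0, "dz": 0.0015, "rx": 0, "ry": 0, "rz": 0}]'

```text
time: 12.72
position: [0.4269, -0.1626, 0.0774]
tool_rot: [1.0, -0.0, 0.0, 0.0]
ft_force: [-1.3, 0.6, 5.8]
grip_width: 0.0155
```

Run:
```python
from h import *
from rig import telemetry
np.set_printoptions(precision=4,suppress=True)
o=telemetry.get_obs();print(o["position"],o["time"],o["grip_width"],o["ft_force"],o["moment"])
print(rel2(o,[.4268,-.1625,.0776],-90,0))
```

```text
[ 0.4269 -0.1626  0.0774] 12.725 0.015509457109967498 [-1.2883  0.5725  5.7642] [0.0898 0.2015 0.0445]
(array([-0.0001, -0.0001, -0.0002]), array([ 0.03, -0.04, -0.  ]))
```

The cover rides on the pin tip: TCP z 0.0774 (expected about 0.0776), with about 8 N of contact. Next I'll hold briefly, then slide it in +x.

Request:
step_arm --targets '[{"dx": 0, "dy": 0, "dz": 0.0006, "rx": 0, "ry": 0, "rz": 0}, {"dx": 0, "dy": 0, "dz": 0.0006, "rx": 0, "ry": 0, "rz": 0}, {"dx": 0.002, "dy": 0, "dz": 0.0006, "rx": 0, "ry": 0, "rz": 0}, {"dx": 0.004, "dy": 0, "dz": 0.0006, "rx": 0, "ry": 0, "rz": 0}, {"dx": 0.006, "dy": 0, "dz": 0.0006, "rx": 0, "ry": 0, "rz": 0}]'

```text
time: 13.35
position: [0.4295, -0.1618, 0.0774]
tool_rot: [1.0, 0.001, -0.003, -0.001]
ft_force: [-9.8, -1.9, 12.0]
grip_width: 0.0153
```

Run:
```python
from h import *
from rig import telemetry
np.set_printoptions(precision=4,suppress=True)
o=telemetry.get_obs();print(o["position"],o["time"],o["grip_width"],o["ft_force"],o["moment"])
print(rel2(o,[.4388,-.1625,.0766],-90,0))
```

```text
[ 0.4295 -0.1618  0.0774] 13.35 0.015323195447834583 [-9.8437 -1.8727 11.9915] [-0.5423  1.6881 -0.0413]
(array([0.0093, 0.0008, 0.0007]), array([-0.1 ,  0.37,  0.11]))
```

Request:
step_arm --targets '[{"dx": 0.002, "dy": 0.0008, "dz": 0.0, "rx": 0, "ry": 0.3, "rz": 0.1}, {"dx": 0.0035, "dy": 0.0008, "dz": 0.0, "rx": 0, "ry": 0.3, "rz": 0.1}, {"dx": 0.005, "dy": 0.0008, "dz": 0.0, "rx": 0, "ry": 0.3, "rz": 0.1}, {"dx": 0.0065, "dy": 0.0008, "dz": 0.0, "rx": 0, "ry": 0.3, "rz": 0.1}, {"dx": 0.0065, "dy": 0.0008, "dz": 0.0, "rx": 0, "ry": 0.3, "rz": 0.1}]'

```text
time: 13.98
position: [0.4371, -0.1631, 0.0771]
tool_rot: [1.0, 0.0, 0.0, -0.0]
ft_force: [-0.4, 0.3, -2.8]
grip_width: 0.0155
```

Run:
```python
from h import *
from rig import telemetry,viewer
np.set_printoptions(precision=4,suppress=True)
o=telemetry.get_obs();print(o["position"],o["time"],o["grip_width"],o["ft_force"],o["moment"])
print(rel2(o,[.4388,-.1625,.0766],-90,0))
c=viewer.camera("wrist");cv2.imwrite("pics/wrist9.png",c["img"]);W=cloud(c)[120:300,180:460].reshape(-1,3)
p=W[(W[:,2]<.056)&(W[:,2]>.044)&(abs(W[:,1]+.1625)<.045)&(abs(W[:,0]-.44)<.06)]
print(len(p),p.min(0),p.max(0),rect(p[:,:2]))
A=np.c_[p[:,:2]-[.44,-.1625],np.ones(len(p))];print(np.linalg.lstsq(A,p[:,2],rcond=None)[0])
```

```text
[ 0.4371 -0.1631  0.0771] 13.975 0.015489221414198728 [-0.3761  0.2517 -2.7621] [ 0.0311 -0.0264  0.0054]
(array([ 0.0017, -0.0006,  0.0005]), array([-0.03, -0.05,  0.01]))
9873 [ 0.4293 -0.1977  0.044 ] [ 0.4828 -0.1274  0.056 ] (456.0536193847656, -162.53858947753906, 70.24650573730469, 53.49516677856445, 89.98677062988281)
[-0.019   0.0016  0.0499]
```

View pics/wrist9.png

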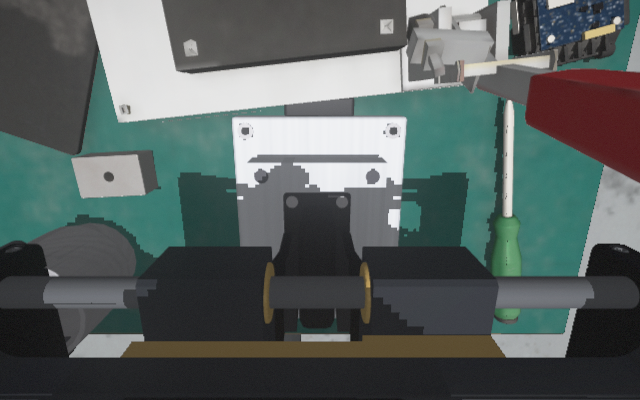

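Contact is gone at x=0.4371, so the pin is either in the slot mouth or just clear of it. I'll centre the cover and lower it gently.

Request:
step_arm --targets '[{"dx": 0.001, "dy": -0.0005, "dz": 0.0, "rx": 0, "ry": 0, "rz": 0}, {"dx": 0.001, "dy": -0.0005, "dz": 0.0005, "rx": 0, "ry": 0, "rz": 0}, {"dx": 0.001, "dy": -0.0005, "dz": 0.001, "rx": 0, "ry": 0, "rz": 0}, {"dx": 0.001, "dy": -0.0005, "dz": 0.0015, "rx": 0, "ry": 0, "rz": 0}, {"dx": 0.001, "dy": -0.0005, "dz": 0.002, "rx": 0, "ry": 0, "rz": 0}]'

```text
time: 14.65
position: [0.4379, -0.1625, 0.0751]
tool_rot: [1.0, 0.0, 0.0, -0.0]
ft_force: [-1.5, -0.6, -3.2]
grip_width: 0.0157
```

Run:
```python
from h import *
from rig import telemetry,viewer
np.set_printoptions(precision=4,suppress=True)
o=telemetry.get_obs();print(o["position"],o["time"],o["grip_width"],o["ft_force"],o["moment"])
print(rel2(o,[.4388,-.1625,.0766],-90,0))
```

```text
[ 0.4379 -0.1625  0.0751] 14.65 0.015729668992318722 [-1.4505 -0.6205 -3.1566] [-0.0175  0.0213 -0.0452]
(array([ 0.0009,  0.    , -0.0015]), array([-0.05, -0.02,  0.01]))
```

It has dropped below the pin tip with no vertical resistance. I'll lower it to the free pad.

Request:
step_arm --targets '[{"dx": -0.0007, "dy": 0, "dz": 0.001, "rx": 0, "ry": 0, "rz": 0}, {"dx": -0.0007, "dy": 0, "dz": 0.0025, "rx": 0, "ry": 0, "rz": 0}, {"dx": -0.0007, "dy": 0, "dz": 0.004, "rx": 0, "ry": 0, "rz": 0}, {"dx": -0.0007, "dy": 0, "dz": 0.0055, "rx": 0, "ry": 0, "rz": 0}, {"dx": -0.0007, "dy": 0, "dz": 0.006, "rx": 0, "ry": 0, "rz": 0}]'

```text
time: 15.28
position: [0.4371, -0.1625, 0.0689]
tool_rot: [1.0, 0.0, 0.0, -0.0]
ft_force: [0.4, 0.6, -2.6]
grip_width: 0.0154
```

Run:
```python
from h import *
from rig import telemetry,viewer
np.set_printoptions(precision=4,suppress=True)
o=telemetry.get_obs();print(o["position"],o["time"],o["grip_width"],o["ft_force"],o["moment"])
print(rel2(o,[.4388,-.1625,.0636],-90,0))
```

```text
[ 0.4371 -0.1625  0.0689] 15.275 0.015374893991594016 [ 0.3847  0.5934 -2.5967] [ 0.0401  0.0127 -0.0093]
(array([0.0017, 0.0001, 0.0053]), array([-0.06, -0.01,  0.01]))
```

Request:
step_arm --targets '[{"dx": 0, "dy": 0, "dz": 0.0015, "rx": 0, "ry": 0, "rz": 0}, {"dx": 0, "dy": 0, "dz": 0.003, "rx": 0, "ry": 0, "rz": 0}, {"dx": 0, "dy": 0, "dz": 0.0045, "rx": 0, "ry": 0, "rz": 0}, {"dx": 0, "dy": 0, "dz": 0.006, "rx": 0, "ry": 0, "rz": 0}, {"dx": 0, "dy": 0, "dz": 0.0065, "rx": 0, "ry": 0, "rz": 0}]'

```text
time: 15.9
position: [0.4373, -0.1624, 0.0636]
tool_rot: [1.0, 0.0, 0.0, -0.0]
ft_force: [-2.0, 2.5, 18.0]
grip_width: 0.0158
```

Run:
```python
from h import *
from rig import telemetry,viewer
np.set_printoptions(precision=4,suppress=True)
o=telemetry.get_obs();print(o["position"],o["time"],o["grip_width"],o["ft_force"],o["moment"])
print(rel2(o,[.4388,-.1625,.0636],-90,0))
c=viewer.camera("wrist");cv2.imwrite("pics/wrist10.png",c["img"]);W=cloud(c)[120:300,180:460].reshape(-1,3)
p=W[(W[:,2]<.04)&(W[:,2]>.03)&(abs(W[:,1]+.1625)<.036)&(abs(W[:,0]-.44)<.06)]
print(len(p),p.min(0),p.max(0),rect(p[:,:2]))
A=np.c_[p[:,:2]-[.44,-.1625],np.ones(len(p))];print(np.linalg.lstsq(A,p[:,2],rcond=None)[0])
n=cloud(c)[120:300,180:460].reshape(-1,3);n=n[(abs(n[:,0]-.495)<.006)&(abs(n[:,1]+.1625)<.04)];print("nest z",np.median(n[:,2]))
```

```text
[ 0.4373 -0.1624  0.0636] 15.9 0.015847857701895618 [-2.006   2.4562 18.0203] [0.2871 0.544  0.0252]
(array([ 0.0015,  0.0001, -0.    ]), array([-0.03, -0.05,  0.01]))
9604 [ 0.4295 -0.1971  0.0301] [ 0.483  -0.1267  0.04  ] (456.2852783203125, -161.9006805419922, 53.40375900268555, 70.419677734375, 0.1234203428030014)
[-0.023   0.0004  0.0363]
nest z 0.019168698132214574
```

View pics/wrist10.png

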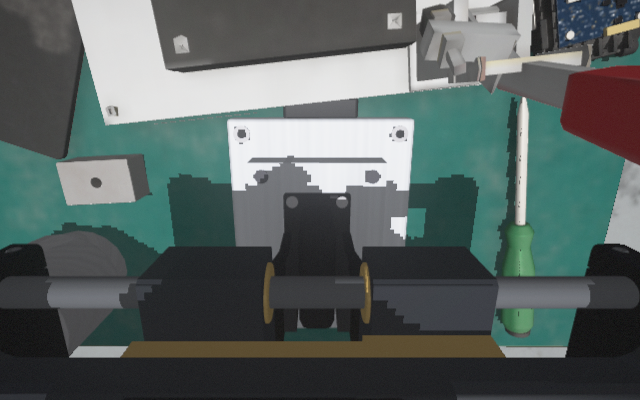

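Request:
step_arm --targets '[{"dx": 0, "dy": 0, "dz": 0.0018, "rx": 0, "ry": 0, "rz": 0}, {"dx": 0, "dy": 0, "dz": 0.0018, "rx": 0, "ry": 0, "rz": 0}, {"dx": 0, "dy": 0, "dz": 0.0018, "rx": 0, "ry": 0, "rz": 0}, {"dx": 0, "dy": 0, "dz": 0.0018, "rx": 0, "ry": 0, "rz": 0}, {"dx": 0, "dy": 0, "dz": 0.0018, "rx": 0, "ry": 0, "rz": 0}]'

```text
time: 16.58
position: [0.4373, -0.1624, 0.0635]
tool_rot: [1.0, 0.0, 0.001, 0.0]
ft_force: [-1.8, 0.9, 21.4]
grip_width: 0.0152
```

Run:
```python
from h import *
from rig import telemetry,viewer
np.set_printoptions(precision=4,suppress=True)
o=telemetry.get_obs();print(o["position"],o["time"],o["grip_width"],o["ft_force"],o["moment"])
c=viewer.camera("scene");cv2.imwrite("pics/scene11.png",cv2.resize(c["img"][110:300,210:470],None,fx=3,fy=3))
W=cloud(c).reshape(-1,3)
for k,a in dict(bail=(.406,-.01,.05,.05,.085,.12),rim=(.406,-.01,.045,.045,.05,.07),cover=(.438,-.162,.055,.04,.033,.0395)).items():
    x,y,rx,ry,z0,z1=a;p=W[(abs(W[:,0]-x)<rx)&(abs(W[:,1]-y)<ry)&(W[:,2]>z0)&(W[:,2]<z1)]
    if len(p)>3:print(k,len(p),p.mean(0),p.min(0),p.max(0),np.round(rect(p[:,:2]),1),np.median(p[:,2]))
```

```text
[ 0.4373 -0.1624  0.0635] 16.575 0.015208804461349456 [-1.834  0.92  21.363] [ 0.2849  0.6928 -0.0544]
bail 163 [ 0.4055 -0.0081  0.1   ] [ 0.3734 -0.02    0.0853] [0.4427 0.003  0.1081] [408.   -8.4  70.8  11.   11.9] 0.10154821002835392
rim 317 [ 0.4078 -0.0062  0.0594] [ 0.3731 -0.0401  0.0502] [0.4415 0.023  0.0698] [409.2  -7.8  58.2  62.7  56.1] 0.059725333464785826
cover 147 [ 0.4608 -0.1354  0.0366] [ 0.4262 -0.1566  0.033 ] [ 0.4876 -0.1233  0.0394] [ 456.8 -139.    32.4   62.7   86.8] 0.03653970496838878
```

View pics/scene11.png

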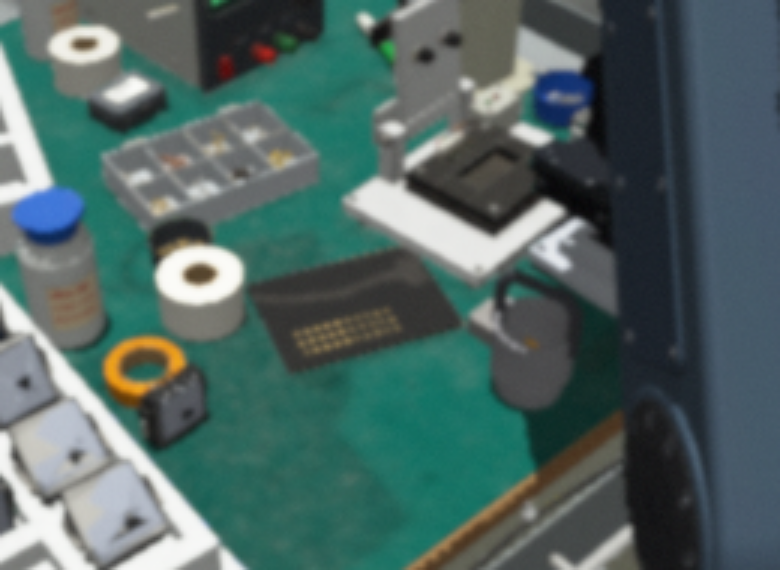

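The cover top is at z≈0.0365, which puts the underside at 20 mm, i.e. flush. The push is steady at 21 N, the pot is upright and the bystanders haven't moved. Handing in.

```bash
python3 -c "
from rig import robot,telemetry
robot.hand_in();o=telemetry.get_obs();print(o['time'],o['position'],o['ft_force'],o['grip_width'])"
```

```text
the job is handed in; nothing more can be done
the job is handed in; nothing more can be done
```

The job is handed in at about 16.6 s of the 53 s allowed. The cover is pressed flush on the nest with the gripper still on the rib. `hand_in` reports no verdict, so I can't say how it was judged.

- **Pot:** I lifted it by the bail with the gripper tilted 15° to clear the fixture's red handle. It stands upright and released at about (0.408, −0.009), roughly 155 mm from the nest's centre.
- **Cover:** I took it by the rib, rested it about 12 mm off-centre on the pin tip (contact about 8 N at the expected height) and slid it in +x. It dropped over the pin and I pressed it down.
- **Last checks:**
  - The underside is about 20 mm above the bench by arm height, and the cover's top face measured 36.5 mm.
  - The cover is square with the nest to within about 1°, and within about 2 mm of the pin.
  - The downward push held steady at about 21 N. That is well over the 8 N the pad needs, so the cover is bearing on the plate.
  - The pot and the bystanders I could see in the last picture had not moved.
- **Checks that disagreed:**
  - The wrist depth image showed a slope of about 1.2° on the cover. I took it as camera bias, because it was nearly the same before and after pressing; it is also inside the 0.06 rad limit.
  - Sliding friction on the pin was higher than I expected, about 10 N sideways, so I eased the downward push for the second part of the slide.

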